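# Rack the loose spice mill and take its head off, whichever way it unscrews

### The arm

A 6-joint arm with a two-finger parallel gripper is mounted at the origin on a cart in front of the work surface, level with it; the furniture and walls round the work are solid. World frame = base frame: x ahead of the robot, y to its left, z up, the work surface at z = 0. Lengths are in m, angles in degrees, forces in N, time in s.
With the tool pointing down it reaches from about 0.25 to 0.8 m from the base axis. Payload 8.5 kg.
Tool frame: the origin (TCP) lies on the centre line of the jaws, within the pads' length; the fingertips stand 22 mm ahead of it and the grasp point (between the pads) lies 3 mm ahead of it (tip_reach is the distance from the TCP to the fingertips, in m); z points along the fingers, y is the line along which they close (so a half turn about z gives the same grasp; the last joint's range is limited). The gripper opens to 85 mm and grips with 20 to 120 N. Pads are 22 mm wide; open, the fingers measure 114 mm over their backs; the gripper's body (76 mm by 85 mm) begins 54 mm behind the grasp point. The pads swing forward as they close: fully open they stand 13 mm farther back than shut.
Start: joints at [-70.76, 13.648, -0.773, 75.585, 0, 90], TCP at [0.173, -0.496, 0.253] pointing down, gripper open.
Joint ranges: [-152.45, 152.45], [-59.26, 108.67], [-65.41, 83.53], [-104.44, 129.93], [-82.83, 76.93], [-180, 180]. Speed limits (degrees/s): [127.2, 127.2, 159.86, 180, 180, 180].

### API

Orientations are given as [roll, pitch, yaw] about the fixed x, y, z axes, in that order (R = Rz(yaw) Ry(pitch) Rx(roll)).
In Python, from cell import * gives the robot as it stands.
- The arm moves only by the shell command python3 -m creep 'ROWS' [OPENING] [FORCE]. ROWS is a JSON object of lists of equal length, an entry for each row: "dp": the shift along the tool's x, y, z in units of 250 mm (1.0 is 250 mm), a list of three; "dr": the turn, a rotation vector about the tool's x, y, z in units of pi/2 rad (1.0 is pi/2 rad), a list of three. A call has 1 to 10 rows; each row is the pose to reach, as a shift and turn from the pose commanded when the call began, along the tool's axes at that moment; what a row does not reach only later rows make up. A row lasts 1/8 s, in which the tool goes at most 62.5 mm and 10.7 degrees, less where a joint would pass 70% of its speed; a pose out of reach is approached as far as the arm can. A call with a number of a shift or a turn outside -1 to 1 is refused whole. A call with a gripper value outside its range is refused whole. OPENING is the opening, from -1 (shut) to 1 (fully open), set as the call begins (- or left out, the last holds). The fingers move at their own pace and stop on an object; FORCE is the grip in N (left out, the last holds). Time passes only in rows, so rows that repeat a pose let the fingers close. It gives the time, the measured TCP pose, the force, the opening and the grip force at its end, in the units of the state.
- get_obs(): the state, without advancing time (a new reading comes with each control period).
- read_camera(name): name is "side" or "top" or "wrist"; returns a dict with "color" (420x560x3 uint8, red, green, blue), "depth" (420x560 float32, m along the optical axis (not along the pixel's ray), 0 where there is no reading), "K" (3x3 intrinsics, pixels), "pose" (4x4, takes a point from camera to world coordinates). Camera axes: x right, y down, z forward; pixel columns grow to the right and rows downward; lengths in m; the calibration is good to about 2 mm. A picture is of the moment at which its call begins.
- hand_in(): hands the job in; it is judged then, once.
Trained networks look in the newest picture that a camera, given by its name, has taken for a name from the list of things; names that differ only in an ending like _2 or _b are one class to them, and where a whole thing is asked for, a point or a joint stands for the part that bears it (a point fixed in the world has none). Each returns a list of dicts, best first, with "conf" (0 to 1); they miss things now and then, are a little off and sometimes report something else, mostly with a low value. They report only what shows in the picture. A call takes as long as a camera call. They do not tell look-alikes from the thing itself.
- look_for(camera, name): "location" ([row, column] in pixels, amid what is visible of it).
- silhouettes(camera, name): "mask" (420x560 bool, what is visible of it) and "location" ([row, column] in pixels, amid what is visible of it).
The state is a dict: "time": time; "q": joint angles; "qd": joint speeds; "joint_torque": joint torques, N m; "position": TCP position; "tool_rot": TCP orientation; "force": force on the tool from outside, world axes, zero at the start; "wrist_torque": the same for the moment, N m; "gripper_width": finger opening in m; "grip_force": force on a finger pad.
Only numpy, scipy, OpenCV 4.12 (cv2) and the standard library are available. Lean on these libraries where they do the work, as an engineer would, in place of code of your own. Each camera call takes 0.05 s, during which the arm holds its last target. There are 200 camera calls.

### The job

I want to refill the square glass spice mill that stands on the tray: first stand it, head on, fully down in the one empty pocket of the wooden spice rack, where it cannot turn. Then twist its black head off and finish still holding it up, well above the jars and a hand's breadth to the side of its open jar, so that I can pour. Some of these mills have a left-hand thread and it does not show, so if the head does not give one way, try the other; leave the other jars, their lids and the things standing around where they are.

Things in the scene. Friction and masses are not known exactly. Their poses are not given: they have to be found in the camera images.
- rack: wooden spice rack, fixed: block 76 (x) by 312 (y) by 45 mm high with a row of four square pockets along its y, 75 mm apart, square to it, each 50 x 50 mm and 40 mm deep above a 5 mm floor. Origin: centre of its underside. Three are taken, one is empty
- pocket_0 (a point): centre of the floor of pocket 0, counted from the rack's -y end (5 mm above the worktop)
- pocket_1 (a point): centre of the floor of pocket 1, counted from the rack's -y end (5 mm above the worktop)
- pocket_2 (a point): centre of the floor of pocket 2, counted from the rack's -y end (5 mm above the worktop)
- pocket_3 (a point): centre of the floor of pocket 3, counted from the rack's -y end (5 mm above the worktop)
- tray: low oval wooden tray, 105 x 205 mm, fixed; its floor is 5 mm above the worktop, its rim 10 mm; the mill to be refilled stands on it, square to the rack. Origin: centre of its underside
- mill_a: spice mill: clear square glass jar 46 x 46 mm, black round head. Origin: centre of the jar's underside, z up, x and y square to its sides. Glass body 76 mm high, foot bevelled 2.5 mm over the lowest 6 mm; neck rim at 98 mm; with its head on 120 mm high, about 230 g. One of the two mills stands on the tray (the one to refill), the other in the rack; which is which changes
- mill_b: spice mill: clear square glass jar 46 x 46 mm, black round head. Origin: centre of the jar's underside, z up, x and y square to its sides. Glass body 76 mm high, foot bevelled 2.5 mm over the lowest 6 mm; neck rim at 98 mm; with its head on 120 mm high, about 230 g. Twin of mill_a, the same outside
- mill_a_head: black round fluted head, 44 mm across, 38 mm high (40 with the disc on top). Origin: centre of its lower rim, 80 mm above the jar's underside when closed; z up. Short lug thread of hidden hand: one way it turns easily and lifts straight off from 40 to 74 degrees of turn (stop at 74), not rising before; the other way it stops dead after 2 degrees. 1.5 mm vertical play. The mill can be carried by it
- mill_b_head: black round fluted head, 44 mm across, 38 mm high (40 with the disc on top). Origin: centre of its lower rim, 80 mm above the jar's underside when closed; z up. Works as mill_a_head, but with a thread of the other hand
- spice_1: round spice jar with a black lid, 41 mm across, 105 mm high, loose in a pocket of the rack. Origin: centre of its underside
- spice_2: round spice jar with a black lid, as spice_1, in another pocket
- cup: low fluted grey cup, 89 mm across, 40 mm high, behind the rack. Origin: centre of its underside
- garlic: garlic bulb, 60 mm, behind the rack. Origin: centre of its underside
- lemon: lemon, 71 x 53 x 51 mm, behind the rack. Origin: centre of its underside
Things that resemble listed ones, but are neither listed nor needed, are in the scene too. Leave any green or pink look-alike of the mill_a alone.

How it is judged (in metres and radians):
On the way:
1. the mill from the tray stands upright and fully down in the rack, its head still on ((horizontal distance between mill_a and pocket_0 below 0.008 m or horizontal distance between mill_a and pocket_1 below 0.008 m or horizontal distance between mill_a and pocket_2 below 0.008 m or horizontal distance between mill_a and pocket_3 below 0.008 m) and z of each of mill_a, mill_b in the frame of rack below 0.009 m and angle between each of mill_a, mill_b's own z axis and vertical below 0.08 rad and (horizontal distance between mill_b and pocket_0 below 0.008 m or horizontal distance between mill_b and pocket_1 below 0.008 m or horizontal distance between mill_b and pocket_2 below 0.008 m or horizontal distance between mill_b and pocket_3 below 0.008 m) and z of mill_a_head in the frame of mill_a below 0.086 m and horizontal distance between mill_a_head and mill_a below 0.01 m and z of mill_b_head in the frame of mill_b below 0.086 m and horizontal distance between mill_b_head and mill_b below 0.01 m), for 0.2 s.
At the end, for the whole second after the job is handed in: The tray's mill is upright and fully down (4 mm) in a rack pocket; its head is off, held still in the fingers, lower rim over 125 mm above the worktop and over 55 mm to the side of its jar, touching no jar or rack; the other mill is in its pocket with its head on (((distance of mill_a from where it was at the start of the episode above 0.06 m and ((horizontal distance between mill_a and pocket_0 below 0.008 m or horizontal distance between mill_a and pocket_1 below 0.008 m or horizontal distance between mill_a and pocket_2 below 0.008 m or horizontal distance between mill_a and pocket_3 below 0.008 m) and z of mill_a in the frame of rack below 0.009 m and angle between mill_a's own z axis and vertical below 0.08 rad) and ((horizontal distance between mill_b and pocket_0 below 0.008 m or horizontal distance between mill_b and pocket_1 below 0.008 m or horizontal distance between mill_b and pocket_2 below 0.008 m or horizontal distance between mill_b and pocket_3 below 0.008 m) and z of mill_b in the frame of rack below 0.009 m and angle between mill_b's own z axis and vertical below 0.08 rad) and (z of mill_b_head in the frame of mill_b below 0.086 m and horizontal distance between mill_b_head and mill_b below 0.01 m) and height (world z) of mill_a_head above 0.125 m and horizontal distance between mill_a_head and mill_a above 0.055 m and contact force between the fingers and mill_a_head above 1 N and contact force between mill_a_head and mill_a below 0.1 N and contact force between mill_a_head and mill_b below 0.1 N and contact force between mill_a_head and rack below 0.1 N and linear speed of each of mill_a_head, mill_a below 0.03 m/s) or (distance of mill_b from where it was at the start of the episode above 0.06 m and ((horizontal distance between mill_b and pocket_0 below 0.008 m or horizontal distance between mill_b and pocket_1 below 0.008 m or horizontal distance between mill_b and pocket_2 below 0.008 m or horizontal distance between mill_b and pocket_3 below 0.008 m) and z of mill_b in the frame of rack below 0.009 m and angle between mill_b's own z axis and vertical below 0.08 rad) and ((horizontal distance between mill_a and pocket_0 below 0.008 m or horizontal distance between mill_a and pocket_1 below 0.008 m or horizontal distance between mill_a and pocket_2 below 0.008 m or horizontal distance between mill_a and pocket_3 below 0.008 m) and z of mill_a in the frame of rack below 0.009 m and angle between mill_a's own z axis and vertical below 0.08 rad) and (z of mill_a_head in the frame of mill_a below 0.086 m and horizontal distance between mill_a_head and mill_a below 0.01 m) and height (world z) of mill_b_head above 0.125 m and horizontal distance between mill_b_head and mill_b above 0.055 m and contact force between the fingers and mill_b_head above 1 N and contact force between mill_b_head and mill_b below 0.1 N and contact force between mill_b_head and mill_a below 0.1 N and contact force between mill_b_head and rack below 0.1 N and linear speed of each of mill_b_head, mill_b below 0.03 m/s))); the arm keeps its last pose, push and grip.
It fails at once if the mill that was in the rack is taken out or shoved (distance of each of mill_a, mill_b from where it was at the start of the episode above 0.025 m).
It fails at once if a round spice jar is taken out or tipped (distance of any of spice_1, spice_2 from where it was at the start of the episode above 0.025 m).
It fails at once if the cup, garlic or lemon is knocked away (distance of any of cup, garlic, lemon from where it was at the start of the episode above 0.03 m).
It fails at once if the head of the mill that was in the rack is taken off ((distance of mill_a from where it was at the start of the episode below 0.025 m and z of mill_a_head in the frame of mill_a above 0.09 m) or (distance of mill_b from where it was at the start of the episode below 0.025 m and z of mill_b_head in the frame of mill_b above 0.09 m)).
It also fails if it takes over 45 s, if anything falls off the work surface, if the arm or the gripper's body presses on something with over 40 N, if the wrist force passes 120 N, or if a joint passes its speed limit or range.

## Working session

There is one attempt and no reset: what is moved stays moved. The work goes in short steps, Python scripts to look and compute and a shell command to move; the robot and the scene stay as the last step left them, time stands still between calls to the robot, and variables do not carry over. Pictures are saved under pics/ and viewed, at most 10 in all, crops included, and the job is handed in when it is done.

```bash
mkdir -p pics
python3 - <<'E'
from cell import *
import cv2,numpy as np
o=get_obs();print({k:np.round(v,3).tolist() for k,v in o.items()})
ims=[]
for c in("side","top"):
    r=read_camera(c);cv2.imwrite(f"pics/{c}0.png",cv2.cvtColor(r["color"],cv2.COLOR_RGB2BGR));np.savez(f"{c}0.npz",**r)
    print(c,np.round(r["pose"],3).tolist(),r["K"].tolist())
    for n in("mill_a","mill_a_head","rack","tray","spice_1"):
        print(n,[(np.round(d["location"]).tolist(),round(d["conf"],2)) for d in look_for(c,n)])
E
```

```text
{'time': 0.0, 'q': [-70.759, 13.681, -0.819, 75.584, 0.0, 90.001], 'qd': [-0.094, -0.044, -0.092, -0.043, 0.045, 0.007], 'joint_torque': [-0.001, -53.877, 34.644, 0.018, 0.0, 0.0], 'position': [0.173, -0.495, 0.253], 'tool_rot': [-179.916, -0.0, 19.24], 'force': [-0.478, -0.26, -0.782], 'wrist_torque': [-0.036, 0.025, 0.003], 'grip_force': 0.0, 'gripper_width': 0.085}
side [[-0.942, -0.182, 0.282, 0.277], [-0.335, 0.568, -0.752, 1.041], [-0.023, -0.803, -0.596, 0.791], [0.0, 0.0, 0.0, 1.0]] [[503.93299999631813, 0.0, 278.38180518697027], [0.0, 503.93299999631813, 206.92448140673503], [0.0, 0.0, 1.0]]
mill_a [([213.0, 344.0], 0.91), ([256.0, 262.0], 0.89), ([281.0, 349.0], 0.69), ([248.0, 329.0], 0.68), ([220.0, 273.0], 0.66)]
mill_a_head [([193.0, 348.0], 0.83)]
rack [([208.0, 301.0], 0.9), ([166.0, 317.0], 0.24)]
tray []
spice_1 [([167.0, 317.0], 0.69)]
top [[0.213, -0.957, 0.199, 0.445], [-0.977, -0.209, 0.04, 0.113], [0.003, -0.203, -0.979, 0.924], [0.0, 0.0, 0.0, 1.0]] [[410.92863530941383, 0.0, 288.78353367337763], [0.0, 410.92863530941383, 213.7976048948436], [0.0, 0.0, 1.0]]
mill_a [([282.0, 239.0], 0.97), ([294.0, 199.0], 0.92), ([224.0, 283.0], 0.74), ([212.0, 227.0], 0.7), ([155.0, 245.0], 0.58), ([289.0, 298.0], 0.44)]
mill_a_head [([291.0, 310.0], 0.82), ([241.0, 341.0], 0.21)]
rack [([238.0, 340.0], 0.6)]
tray [([302.0, 321.0], 0.68)]
spice_1 [([229.0, 319.0], 0.94), ([254.0, 383.0], 0.93)]
```

View pics/side0.png

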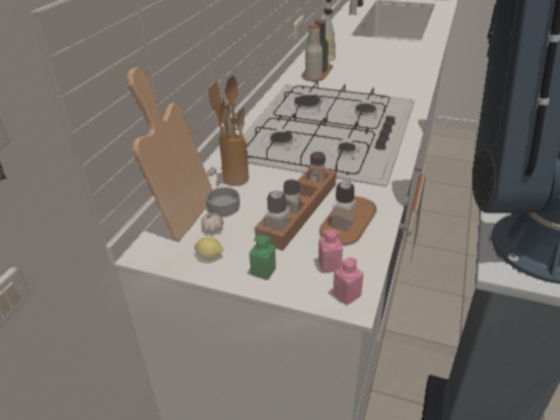

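View pics/top0.png

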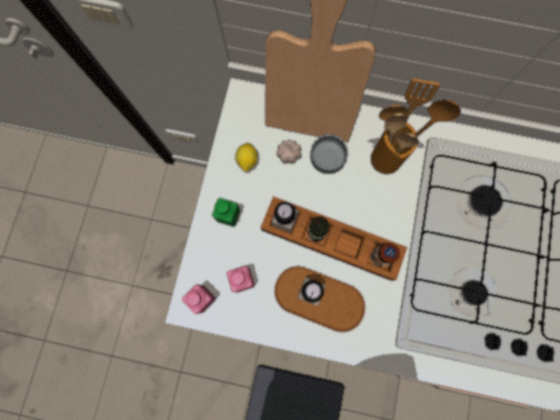

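Top view: the tray mill is at about (291,313). The rack runs along (214,285) mill, (229,319) spice jar, (243,348) empty pocket and (255,386) spice jar. The pink look-alikes at (278,239) and (298,199) and the green one at (211,226) stay untouched. The only glass mill with a black head on the tray is (291,313).

```bash
cat > h.py <<'E'
import numpy as np,cv2
def world(r):
    d=r["depth"];h,w=d.shape;v,u=np.mgrid[:h,:w];K=r["K"]
    P=np.stack([(u-K[0,2])/K[0,0]*d,(v-K[1,2])/K[1,1]*d,d],-1)@r["pose"][:3,:3].T+r["pose"][:3,3]
    P[d==0]=np.nan
    return P
E
python3 - <<'E'
from h import *
rt=dict(np.load("top0.npz"));rs=dict(np.load("side0.npz"))
W=world(rt)
print("table z",np.nanmedian(W[180:200,200:215,2]))
def box(m):
    p=W[m][:,:2].astype(np.float32)*1000
    return cv2.minAreaRect(p)
z=W[...,2]
hsv=cv2.cvtColor(rt["color"],cv2.COLOR_RGB2HSV)
roi=np.zeros(z.shape,bool);roi[190:285,255:412]=1
m=roi&(z>.036)&(z<.054)
m=cv2.morphologyEx(m.astype(np.uint8),cv2.MORPH_OPEN,np.ones((3,3)))>0
print("rack",box(m),m.sum(),np.median(z[m]))
# heads / tops
for n,(r,c) in dict(traymill=(291,313),rackmill=(213,285),sp2=(229,319),sp0=(255,386),empty=(243,348)).items():
    k=np.zeros(z.shape,bool);k[r-16:r+17,c-16:c+17]=1
    print(n,"ctr z",np.round(np.nanmedian(z[r-2:r+3,c-2:c+3]),4),"max",np.nanmax(z[k]))
    t=k&(z>np.nanpercentile(z[k],98)-.006)
    if n!="empty": print("  xy",np.round([(W[t][:,i].min()+W[t][:,i].max())/2 for i in(0,1)],4),"ext",np.round(np.ptp(W[t][:,:2],axis=0),4),t.sum())
    else: print("  xy pixel",W[r,c])
for W2,nm,(r,c) in((world(rs),"side",(188,346)),):
    k=np.zeros(z.shape,bool);k[r-12:r+12,c-14:c+14]=1
    zz=W2[...,2];t=k&(zz>np.nanmax(zz[k])-.008);print(nm,np.nanmax(zz[k]),np.round([(W2[t][:,i].min()+W2[t][:,i].max())/2 for i in(0,1)],4))
c=cv2.resize(rt["color"][190:335,250:420],None,fx=4,fy=4,interpolation=cv2.INTER_CUBIC);cv2.imwrite("pics/crop.png",c[...,::-1])
E
```

```text
table z -0.0008658535490689845
rack ((594.3644409179688, 45.55109405517578), (312.8462219238281, 76.87440490722656), 81.10054779052734) 2707 0.04426514067655385
traymill ctr z 0.1246 max 0.128549763757567
  xy [0.4705 0.07  ] ext [0.0397 0.0402] 338
rackmill ctr z 0.1244 max 0.1276630193302788
  xy [0.6118 0.1568] ext [0.0402 0.0403] 301
sp2 ctr z 0.1099 max 0.1129205660413295
  xy [0.6001 0.0827] ext [0.0396 0.039 ] 309
sp0 ctr z 0.1103 max 0.11400575667415369
  xy [ 0.5762 -0.0655] ext [0.0388 0.0393] 317
empty ctr z 0.0052 max 0.048548995114435556
  xy pixel [0.59420451 0.00600299 0.00318048]
side 0.12925830773647684 [0.4714 0.0705]
```

View pics/crop.png

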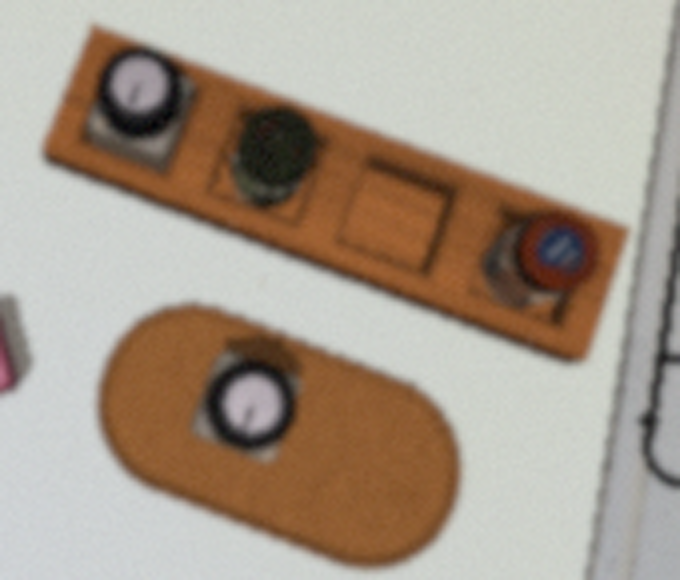

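The crop confirms it: the tray holds a clear square jar with a black round head at crop (250,405), and the empty pocket, pocket 1, is at crop (395,225). Rack yaw is -8.9°. Pocket 1 is at (0.5886, 0.0085) and the mill at (0.471, 0.070). I'll turn the tool to yaw 0 on the way.

```bash
python3 -m creep '{"dp":[[0.2,-0.18,0],[0.4,-0.36,0],[0.6,-0.55,0],[0.8,-0.73,0],[0.936,-0.872,0],[0.936,-0.872,0],[0.936,-0.872,0],[0.936,-0.872,0]],"dr":[[0,0,0.05],[0,0,0.1],[0,0,0.15],[0,0,0.2138],[0,0,0.2138],[0,0,0.2138],[0,0,0.2138],[0,0,0.2138]]}' 1 40
```

```text
time: 1.6
position: [0.3218, -0.2137, 0.2533]
tool_rot: [180.0, 0.0, -0.1]
force: [-1.0, -0.3, -0.2]
gripper_width: 0.0855
grip_force: 0.0
```

```bash
python3 -m creep '{"dp":[[0.12,-0.2,0],[0.24,-0.4,0],[0.36,-0.6,0],[0.48,-0.8,0],[0.597,-1,0],[0.597,-1,0],[0.597,-1,0],[0.597,-1,0]],"dr":[[0,0,0],[0,0,0],[0,0,0],[0,0,0],[0,0,0],[0,0,0],[0,0,0],[0,0,0]]}'
python3 - <<'E'
from cell import *
from h import *
r=read_camera("wrist");W=world(r);cv2.imwrite("pics/w1.png",r["color"][...,::-1])
print(get_obs()["position"],np.round(r["pose"],3).tolist())
z=W[...,2]
for d in silhouettes("wrist","mill_a_head")+silhouettes("wrist","mill_a"):
    m=d["mask"]&(z>.1175)
    if m.sum()>50: print(d["location"],round(d["conf"],2),m.sum(),np.round([(W[m][:,i].min()+W[m][:,i].max())/2 for i in(0,1)],4),np.round(np.ptp(W[m],axis=0),4),np.nanmax(z[m]))
E
```

```text
time: 2.6
position: [0.4713, 0.0154, 0.2534]
tool_rot: [-179.1, 0.0, 1.4]
force: [-0.3, -0.6, 0.1]
gripper_width: 0.0855
grip_force: 0.0
[0.47137851 0.01559953 0.25344294] [[0.023, -0.965, -0.261, 0.538], [-1.0, -0.027, 0.009, 0.017], [-0.016, 0.261, -0.965, 0.374], [0.0, 0.0, 0.0, 1.0]]
[200.2, 212.9] 0.95 2400 [0.4731 0.0701] [0.041  0.0416 0.0105] 0.12804246949817868
```

View pics/w1.png

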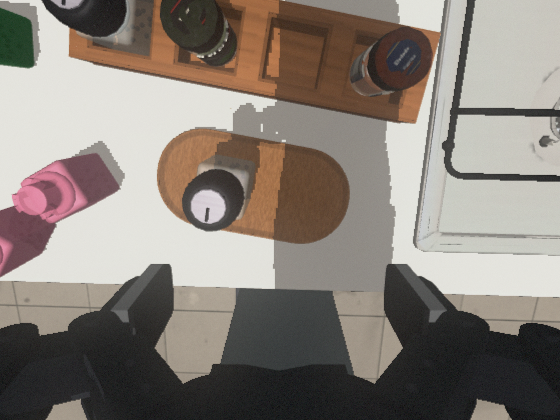

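The wrist view shows the mill at (205,212) on the tray and the empty pocket at (50,297). I'll move above the mill and settle.

```bash
python3 -m creep '{"dp":[[0,-0.07,0],[0,-0.138,0],[0,-0.138,0],[0,-0.138,0],[0,-0.138,0]],"dr":[[0,0,0],[0,0,0],[0,0,0],[0,0,0],[0,0,0]]}'
```

```text
time: 3.38
position: [0.4719, 0.0327, 0.2538]
tool_rot: [-178.2, 0.0, 2.9]
force: [0.0, 0.2, -0.6]
gripper_width: 0.0856
grip_force: 0.0
```

```bash
python3 -c "
from cell import *
import numpy as np
o=get_obs();print({k:np.round(v,3).tolist() for k,v in o.items()})"
```

```text
{'time': 3.375, 'q': [2.88, 8.551, -7.251, 74.228, 1.791, 179.942], 'qd': [-0.09, -0.024, -0.022, -0.028, 0.041, -0.08], 'joint_torque': [0.094, -46.601, 34.501, 0.007, 0.125, -0.0], 'position': [0.472, 0.033, 0.254], 'tool_rot': [-178.209, 0.028, 2.938], 'force': [0.014, 0.177, -0.565], 'wrist_torque': [-0.037, -0.027, -0.021], 'grip_force': 0.0, 'gripper_width': 0.086}
```

Joint 6 is at its limit, since yaw = q1+180-q6. I'll turn to yaw 90, which centres the wrist at q6≈95.

```bash
cat > go.py <<'E'
import sys,numpy as np
from cell import *
from scipy.spatial.transform import Rotation as R
o=get_obs();x,y,z,yaw=map(float,sys.argv[1:5])
A=R.from_euler("xyz",o["tool_rot"],degrees=True)
B=R.from_euler("xyz",[180,0,yaw],degrees=True)
print("dp",np.round(A.inv().apply(np.array([x,y,z])-o["position"])/.25,4).tolist(),"dr",np.round((A.inv()*B).as_rotvec()/(np.pi/2),4).tolist())
E
python3 go.py .4716 .0702 .253 90
```

```text
dp [0.0066, -0.1499, 0.0081] dr [-0.0162, -0.0149, -0.9673]
```

```bash
python3 -m creep '{"dp":[[0,0,0],[0,0,0],[0,0,0],[0.0066,-0.15,0.008],[0.0066,-0.15,0.008],[0.0066,-0.15,0.008],[0.0066,-0.15,0.008],[0.0066,-0.15,0.008],[0.0066,-0.15,0.008],[0.0066,-0.15,0.008]],"dr":[[-0.002,-0.002,-0.11],[-0.004,-0.003,-0.22],[-0.006,-0.005,-0.33],[-0.008,-0.007,-0.44],[-0.0162,-0.0149,-0.9673],[-0.0162,-0.0149,-0.9673],[-0.0162,-0.0149,-0.9673],[-0.0162,-0.0149,-0.9673],[-0.0162,-0.0149,-0.9673],[-0.0162,-0.0149,-0.9673]]}'; python3 go.py .4716 .0702 .112 90
```

```text
time: 4.62
position: [0.4716, 0.0702, 0.2531]
tool_rot: [180.0, -0.0, 90.0]
force: [-0.2, -0.2, 1.2]
gripper_width: 0.0859
grip_force: 0.0
dp [0.0001, -0.0001, 0.5642] dr [0.0001, -0.0, -0.0005]
```

```bash
python3 -m creep '{"dp":[[0,0,0.15],[0,0,0.3],[0,0,0.42],[0,0,0.5],[0,0,0.564],[0,0,0.564],[0,0,0.564]],"dr":[[0,0,0],[0,0,0],[0,0,0],[0,0,0],[0,0,0],[0,0,0],[0,0,0]]}'
python3 -m creep '{"dp":[[0,0,0],[0,0,0],[0,0,0],[0,0,0],[0,0,0],[0,0,0],[0,0,0],[0,0,0]],"dr":[[0,0,0],[0,0,0],[0,0,0],[0,0,0],[0,0,0],[0,0,0],[0,0,0],[0,0,0]]}' -1 50
```

```text
time: 5.5
position: [0.472, 0.0703, 0.1126]
tool_rot: [180.0, -0.0, 89.9]
force: [0.5, -0.2, 0.4]
gripper_width: 0.0854
grip_force: 0.0
time: 6.5
position: [0.4716, 0.0703, 0.1126]
tool_rot: [180.0, -0.0, 90.0]
force: [-1.7, 0.5, 5.6]
gripper_width: 0.0428
grip_force: 50.1
```

```bash
python3 -m creep '{"dp":[[0,0,-0.05],[0,0,-0.15],[0,0,-0.3],[0,0,-0.45],[0,0,-0.52],[0,0,-0.52],[0,0,-0.52]],"dr":[[0,0,0],[0,0,0],[0,0,0],[0,0,0],[0,0,0],[0,0,0],[0,0,0]]}'; python3 go.py .5882 .0085 .2426 90
```

```text
time: 7.38
position: [0.4712, 0.0702, 0.2415]
tool_rot: [-180.0, 0.0, 90.0]
force: [0.5, 0.2, -2.9]
gripper_width: 0.0425
grip_force: 52.3
dp [-0.2466, 0.468, -0.0049] dr [-0.0005, 0.0001, -0.0]
```

```bash
python3 -m creep '{"dp":[[-0.03,0.05,0],[-0.08,0.16,0],[-0.15,0.28,0],[-0.21,0.4,0],[-0.247,0.468,0],[-0.247,0.468,0],[-0.247,0.468,0],[-0.247,0.468,0]],"dr":[[0,0,0],[0,0,0],[0,0,0],[0,0,0],[0,0,0],[0,0,0],[0,0,0],[0,0,0]]}'
python3 - <<'E'
from cell import *
from h import *
r=read_camera("side");W=world(r)
w=read_camera("wrist")
s=cv2.resize(r["color"][90:260,220:390],(560,560));
a=np.hstack([cv2.resize(r["color"][90:260,220:390],(400,400)),cv2.resize(w["color"],(400,300))[0:300] if 0 else cv2.copyMakeBorder(cv2.resize(w["color"],(400,300)),0,100,0,0,0)])
cv2.imwrite("pics/held.png",a[...,::-1])
# lower glass edges of held mill in side view
print(get_obs()["position"],get_obs()["tool_rot"])
z=W[...,2]
for d in silhouettes("side","mill_a"):
    m=d["mask"];print(d["location"],round(d["conf"],2),np.round(np.nanmedian(W[m],axis=0),3),m.sum())
for n,c in(("side",r),):
  for nm,p in dict(pocket1=(.5886,.0085,.045),).items():
    q=np.linalg.inv(c["pose"])@np.r_[p,1];print(nm,(c["K"]@q[:3]/q[2])[:2])
E
```

```text
time: 8.38
position: [0.5881, 0.0087, 0.242]
tool_rot: [-180.0, -0.0, 90.0]
force: [0.4, 0.7, -2.0]
gripper_width: 0.0426
grip_force: 52.3
[0.5882213  0.00875867 0.24232476] [ 1.79980934e+02 -3.11384564e-04  9.00237795e+01]
[255.7, 262.6] 0.94 [0.594 0.302 0.058] 976
[249.7, 330.8] 0.86 [0.463 0.235 0.062] 835
[219.7, 278.1] 0.82 [0.604 0.175 0.064] 382
[146.6, 305.0] 0.75 [0.582 0.028 0.177] 670
[283.1, 347.1] 0.63 [0.405 0.309 0.057] 1131
pocket1 [305.02673744 189.59861841]
```

View pics/held.png

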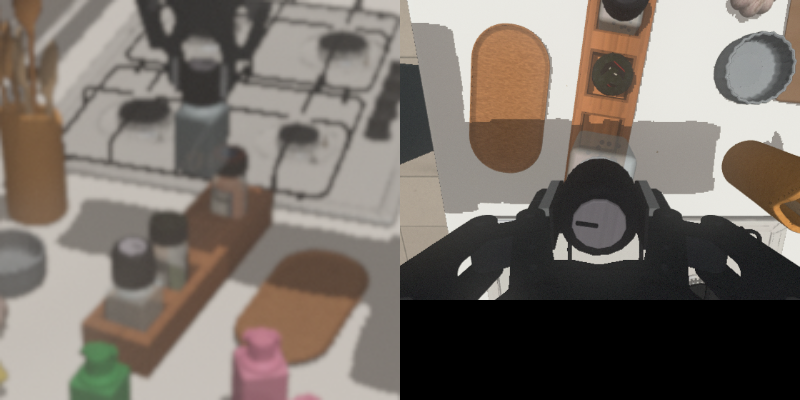

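The side view shows the mill hanging upright at crop (200,120) above the empty pocket. The wrist view shows the rack edge-on, so I'll use it to check the rack position.

Run:
```python
from cell import *
from h import *
for cam in("wrist","top"):
    r=read_camera(cam);W=world(r);z=W[...,2]
    u=np.array([np.cos(np.radians(-8.9)),np.sin(np.radians(-8.9))]);v=np.array([-u[1],u[0]])
    X=(W[...,:2]-np.array([.5886,.0085]))@u;Y=(W[...,:2]-np.array([.5886,.0085]))@v
    m=(z>.037)&(z<.052)&(abs(X)<.05)&(Y>-.13)&(Y<.2)
    m=cv2.morphologyEx(m.astype(np.uint8),cv2.MORPH_OPEN,np.ones((3,3)))>0
    print(cam,m.sum(),np.median(z[m]))
    for lo in np.arange(-.12,.2,.02):
        k=m&(Y>=lo)&(Y<lo+.02)
        if k.sum()>60: print(round(lo,2),k.sum(),np.round(np.percentile(X[k],[1,99])*1000,1))
    # pocket 1 hole: floor points extent
    k=m&(abs(X)<.015);ys=np.sort(Y[k]*1000);g=np.diff(ys);i=np.argsort(-g)[:4]
    print("gaps",[(round(ys[j],1),round(ys[j+1],1)) for j in sorted(i)],"ends",ys[:1],ys[-1:])
```

```text
wrist 9750 0.045112861114995434
-0.06 61 [-36.9 -34. ]
-0.04 73 [-36.8 -32.8]
-0.02 170 [-36.7 -27.5]
0.0 577 [-36.3  39.4]
0.02 1510 [-35.9  39.1]
0.04 1420 [-35.8  39.2]
0.06 690 [-36.1  39.7]
0.08 753 [-36.   39.8]
0.1 2244 [-35.4  39.2]
0.12 1453 [-35.6  39.7]
0.14 714 [-35.7  40.1]
0.16 66 [31.8 39.9]
gaps [(np.float64(51.0), np.float64(100.7)), (np.float64(101.3), np.float64(101.5)), (np.float64(125.8), np.float64(126.0)), (np.float64(126.0), np.float64(127.3))] ends [25.84542036] [128.22936664]
top 1804 0.04420874548207654
-0.08 68 [-38.2  30.2]
0.0 72 [-38.3  35.4]
0.02 263 [-37.9  37.4]
0.04 221 [-38.   37.3]
0.06 64 [-38.1  35.4]
0.08 91 [-38.2  37.4]
0.1 320 [-37.8  37. ]
0.12 152 [-38.   37.8]
0.16 109 [-37.8  37.5]
0.18 210 [-37.1  36.9]
gaps [(np.float64(50.0), np.float64(100.0)), (np.float64(124.8), np.float64(175.7)), (np.float64(175.7), np.float64(176.4)), (np.float64(193.1), np.float64(193.7))] ends [25.26770996] [193.67807795]
```

```bash
python3 -m creep '{"dp":[[0.001,0.004,0.08],[0.001,0.004,0.18],[0.001,0.004,0.27],[0.001,0.004,0.32],[0.001,0.004,0.34],[0.001,0.004,0.34]],"dr":[[0,0,0],[0,0,0],[0,0,0],[0,0,0],[0,0,0],[0,0,0]]}'
python3 -m creep '{"dp":[[0,0,0.015],[0,0,0.03],[0,0,0.045],[0,0,0.06],[0,0,0.06]],"dr":[[0,0,0],[0,0,0],[0,0,0],[0,0,0],[0,0,0]]}'
```

```text
time: 9.38
position: [0.5898, 0.0088, 0.1574]
tool_rot: [180.0, -0.0, 90.0]
force: [0.1, 0.3, -2.0]
gripper_width: 0.0422
grip_force: 52.3
time: 10.0
position: [0.5894, 0.0087, 0.1417]
tool_rot: [-180.0, -0.0, 90.0]
force: [0.3, 0.6, -2.2]
gripper_width: 0.0423
grip_force: 52.3
```

```bash
python3 -m creep '{"dp":[[0,0,0.025],[0,0,0.05],[0,0,0.075],[0,0,0.095],[0,0,0.11],[0,0,0.11]],"dr":[[0,0,0],[0,0,0],[0,0,0],[0,0,0],[0,0,0],[0,0,0]]}'
python3 -m creep '{"dp":[[0,0,0.004],[0,0,0.008],[0,0,0.012],[0,0,0.012]],"dr":[[0,0,0],[0,0,0],[0,0,0],[0,0,0]]}'
```

```text
time: 10.75
position: [0.5896, 0.0087, 0.1143]
tool_rot: [-180.0, 0.0, 90.0]
force: [0.3, 0.1, -2.3]
gripper_width: 0.0421
grip_force: 52.4
time: 11.25
position: [0.5899, 0.0087, 0.1124]
tool_rot: [179.9, 0.0, 90.0]
force: [-1.7, 0.6, 6.0]
gripper_width: 0.0423
grip_force: 53.1
```

Seated: 6 N reaction at the same height as on the tray. I'll dwell, then try counter-clockwise a little.

```bash
python3 -m creep '{"dp":[[0,0,0],[0,0,0],[0,0,0],[0,0,-0.002],[0,0,-0.002]],"dr":[[0,0,0],[0,0,0],[0,0,0],[0,0,-0.02],[0,0,-0.04]]}'; T='from cell import *;o=get_obs();print("T",o["wrist_torque"],o["tool_rot"])'; python3 -c "$T"
python3 -m creep '{"dp":[[0,0,0],[0,0,0],[0,0,0],[0,0,0]],"dr":[[0,0,-0.02],[0,0,-0.04],[0,0,-0.06],[0,0,-0.06]]}'; python3 -c "$T"
```

```text
time: 11.88
position: [0.5899, 0.0088, 0.1124]
tool_rot: [179.9, -0.0, 93.7]
force: [0.1, 0.4, 4.2]
gripper_width: 0.0425
grip_force: 53.0
T [ 0.11605295  0.03376947 -0.05547441] [ 1.79947050e+02 -6.72821972e-03  9.37334158e+01]
time: 12.38
position: [0.5899, 0.0088, 0.1124]
tool_rot: [179.9, 0.0, 99.1]
force: [-0.2, 0.7, 5.0]
gripper_width: 0.0421
grip_force: 53.1
T [0.16595436 0.05962527 0.03003925] [1.79949586e+02 4.09615097e-03 9.90912246e+01]
```

```bash
T='from cell import *;o=get_obs();print("T",o["wrist_torque"],o["tool_rot"])'; 
python3 -m creep '{"dp":[[0,0,0],[0,0,0],[0,0,0],[0,0,0],[0,0,0]],"dr":[[0,0,-0.03],[0,0,-0.06],[0,0,-0.08],[0,0,-0.1],[0,0,-0.1]]}'; python3 -c "$T"
```

```text
time: 13.0
position: [0.5899, 0.0088, 0.1124]
tool_rot: [179.9, 0.0, 108.1]
force: [-1.5, 0.3, 6.5]
gripper_width: 0.0425
grip_force: 53.1
T [0.07078175 0.05107025 0.04688028] [1.79949594e+02 1.22110271e-02 1.08096530e+02]
```

Torque is tiny at 18°, so the head is giving counter-clockwise. I'll continue to about 60°.

```bash
T='from cell import *;o=get_obs();print("T",o["wrist_torque"],o["tool_rot"])'; 
python3 -m creep '{"dp":[[0,0,0],[0,0,0],[0,0,0],[0,0,0],[0,0,0],[0,0,0],[0,0,0],[0,0,0],[0,0,0]],"dr":[[0,0,-0.06],[0,0,-0.12],[0,0,-0.18],[0,0,-0.24],[0,0,-0.3],[0,0,-0.36],[0,0,-0.42],[0,0,-0.48],[0,0,-0.48]]}'; python3 -c "$T"
```

```text
time: 14.12
position: [0.5899, 0.0087, 0.1124]
tool_rot: [180.0, 0.0, 151.3]
force: [-0.5, -0.5, 5.5]
gripper_width: 0.0425
grip_force: 53.2
T [-0.0240889   0.08492773  0.00868769] [1.79980307e+02 4.41670981e-02 1.51343767e+02]
```

```bash
python3 -m creep '{"dp":[[0,0,-0.01],[0,0,-0.02],[0,0,-0.03],[0,0,-0.04],[0,0,-0.05],[0,0,-0.06],[0,0,-0.06],[0,0,-0.06]],"dr":[[0,0,0],[0,0,0],[0,0,0],[0,0,0],[0,0,0],[0,0,0],[0,0,0],[0,0,0]]}'
python3 - <<'E'
from cell import *
from h import *
f=[]
for i in range(4):
    r=read_camera("side");f.append(get_obs()["force"])
print(np.mean(f,0))
w=read_camera("wrist")
a=np.hstack([cv2.resize(r["color"][110:240,240:370],(420,420),interpolation=2),cv2.copyMakeBorder(cv2.resize(w["color"],(380,285)),0,135,0,0,0)])
cv2.imwrite("pics/lift.png",a[...,::-1])
E
```

```text
time: 15.12
position: [0.5896, 0.0087, 0.127]
tool_rot: [-180.0, 0.0, 151.2]
force: [-0.8, -0.3, -1.0]
gripper_width: 0.042
grip_force: 52.5
[ 0.38206157 -0.09769985 -0.62480569]
```

View pics/lift.png

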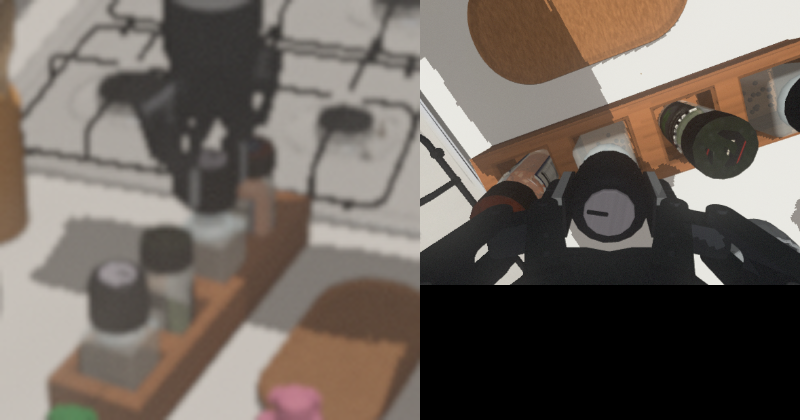

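The load is only 0.6 N, so the head is free and the jar has stayed seated (side crop (215,250), bottom in the pocket). I'll lift higher, then move aside.

```bash
python3 -m creep '{"dp":[[0,0,-0.08],[0,0,-0.2],[0,0,-0.32],[0,0,-0.4],[0,0,-0.4]],"dr":[[0,0,0],[0,0,0],[0,0,0],[0,0,0],[0,0,0]]}'
python3 -m creep '{"dp":[[0.08,-0.045,0],[0.17,-0.095,0],[0.26,-0.145,0],[0.32,-0.175,0],[0.35,-0.193,0],[0.35,-0.193,0],[0.35,-0.193,0],[0.35,-0.193,0]],"dr":[[0,0,0],[0,0,0],[0,0,0],[0,0,0],[0,0,0],[0,0,0],[0,0,0],[0,0,0]]}'
python3 - <<'E'
from cell import *
from h import *
r=read_camera("side");t=read_camera("top")
a=np.hstack([cv2.resize(r["color"][80:260,210:390],(400,400),interpolation=2),cv2.resize(t["color"][180:340,250:410],(400,400),interpolation=2)])
cv2.imwrite("pics/end.png",a[...,::-1])
E
```

```text
time: 16.0
position: [0.5904, 0.0088, 0.2284]
tool_rot: [179.9, 0.2, 151.2]
force: [-0.1, -0.2, -0.6]
gripper_width: 0.0424
grip_force: 52.5
time: 17.0
position: [0.4903, 0.0086, 0.2269]
tool_rot: [180.0, 0.0, 151.2]
force: [0.1, 0.2, -0.9]
gripper_width: 0.0424
grip_force: 52.5
```

View pics/end.png

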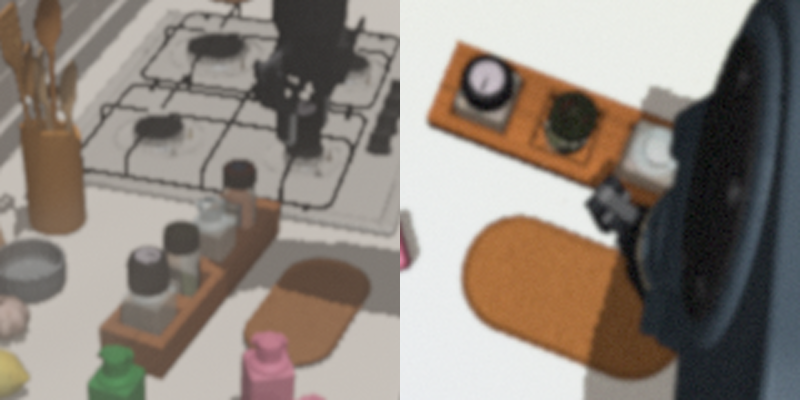

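The side crop shows the open jar upright in its pocket at (212,230) with its neck bare, and the head held in the fingers at (305,130). The other jars and lids are where they were. The arm is still, so I'm handing in.

```bash
python3 -m creep '{"dp":[[0,0,0],[0,0,0],[0,0,0],[0,0,0]],"dr":[[0,0,0],[0,0,0],[0,0,0],[0,0,0]]}'; python3 -c "
from cell import *
print(hand_in())"
```

```text
time: 17.6
position: [0.4897, 0.0086, 0.2271]
tool_rot: [180.0, 0.0, 151.2]
force: [-0.5, 0.5, -0.7]
gripper_width: 0.0423
grip_force: 52.5
the job is handed in; nothing more can be done
None
```

The tray's mill stands fully down in the rack's empty pocket (pocket 1); its head came off counter-clockwise and is held about 10 cm to the side, rim about 20 cm above the worktop, handed in at 17.6 s with no verdict returned.

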